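Close up the circuit-board test box

TASK

Get the board test box ready for a test by pushing only: first push the upright hold-down plate over until it lies fully flat above the circuit board, then swing the open cover over from behind and push it fully shut. Use the fingertips or the outside of the fingers: take neither the plate nor the cover between the fingers, and pick nothing up. The circuit board stays lying in its nest, and the bottle, the spool and the screwdriver stay where they are.

Things in the scene. Friction and masses are not known exactly. Their poses are not given: they have to be found in the camera images.
- fixture: Blue open-topped metal test box fixed to the bench (all sizes in mm), 180 (x) x 240 (y) x 85 high, walls 6. Origin: centre of its underside. Its x axis points from the near wall (hold-down plate's hinge) to the far wall (cover's hinge), z up. Hinge axes, parallel to y: plate at x -78, z 63; cover at x 90, z 85.5. A grey nest block fills it to z 50.
- flap (a joint): Hold-down plate's angle (rad): 0 = flat in the box, pointing to the far wall, its top face at z 68 (17 below the rim); 1.57 = upright at the near wall, stop at 1.75. Starts at 1.45 to 1.7. A stiff hinge keeps it at any angle; 1 to 2 N at its edge moves it, no spring.
- flap_edge (a point): Middle of the free edge of the hold-down plate (black, 130 from hinge to edge, 90 wide, 5 thick), on its pushed face: the face towards the near side when upright, the top when flat. The hinge axis lies in the opposite face. Two thin ribs 70 apart are for looks only.
- cover (a joint): Cover's angle (rad): 0 = shut on the rim, its top face then at z 93.5; 1.57 = upright on the far wall, stop at 1.9. Starts at 1.5 to 1.8. A stiff hinge keeps it at any angle, so it must be pushed all the way; 3 to 5 N at its edge moves it, no spring. It cannot close while the hold-down plate stands.
- cover_edge (a point): Middle of the free edge of the cover (blue plate, 180 from hinge to edge, 240 wide, 8 thick), on its outer face: the far side when upright, the top when shut. The hinge axis lies in the inner face. A steel lip 60 wide sticks out 12 beyond this edge; two low ribs near the sides are for looks only.
- nest (a point): Point on the top of the nest block where the middle of the circuit board's underside lies, at x = +10, y = 0, z = 50 in the box's frame.
- board: Loose green circuit board, 80 x 130 x 3 with parts up to 6 high (for looks), lying between eight low locating corners on the nest. Origin: centre of its underside. To be left in place.
- bottle: White plastic bottle with a black cap, diameter 48, height 110, standing beside the box. Origin: centre of its underside. Bystander.
- spool: Grey plastic spool, diameter 60, height 50, standing on its flange beside the box. Origin: centre of its underside. Bystander.
- screwdriver: Screwdriver with a black handle, 170 long along its own x axis, lying on the bench beside the box. Bystander.

How it is judged:
By the outcome, as a careful person would: the job done as asked, in the order asked, and still so for the second after the job is handed in, with the robot touching nothing.
It also fails if it takes over 54 s, if anything falls off the work surface, if the arm or the gripper's body presses on something with over 40 N, if the wrist force passes 120 N, or if a joint passes its speed limit or range.

ROBOT

A 7-joint arm with a two-finger parallel gripper is mounted at the origin on the work surface. World frame = base frame: x ahead of the robot, y to its left, z up, the work surface at z = 0. Lengths are in mm, angles in rad, forces in N, time in s.
With the tool pointing down it reaches from about 400 to 850 mm from the base axis. Payload 4.5 kg.
Tool frame: the origin (TCP) lies midway between the tips of the shut fingers; the grasp point (between the pads) lies 19 mm behind it (arm.grip_point_offset is the distance from the TCP to the grasp point, in mm); z points along the fingers, y is the line along which they close (so a half turn about z gives the same grasp; the last joint's range is limited). The gripper opens to 85 mm and grips with 20 to 120 N. Pads are 22 mm wide; open, the fingers measure 114 mm over their backs; the gripper's body (76 mm by 85 mm) begins 54 mm behind the grasp point. The pads swing forward as they close: fully open they stand 13 mm farther back than shut.
Start: joints at [-1.146, 0.689, -0.195, 1.565, 0.157, 0.902, -0.215], TCP at [238.063, 577.91, 231.317] pointing down, gripper open.
Joint ranges: [-3.01, 3.01], [-0.46, 2.08], [-1.47, 1.51], [0.13, 2.56], [-1, 4.14], [0.04, 2.09], [-2.66, 2.66]. Speed limits (rad/s): [2.57, 2.57, 3.14, 3.14, 3.14, 3.14, 3.14].

INTERFACE

Orientations are given as a unit quaternion [w, x, y, z].
In Python, from bench import arm, vision gives the robot as it stands. The module is installed in compiled form; this text tells all that it offers.
- The arm moves only by the tool servo_tool, never from a script. Its argument "plan" is text: rows parted by semicolons, each of 7 numbers parted by spaces: the shift along the tool's x, y, z in mm, then the turn, a rotation vector about the tool's x, y, z in rad, then the finger opening in mm, from 0 to 85.4. A call has 1 to 8 rows; each row shifts and turns the commanded pose from where the row before left it, along the tool's axes as they then stand; what a row does not reach is not made up. A row lasts 1/10 s, in which the tool goes at most 50 mm and 8.59 degrees, less where a joint would pass 70% of its speed; a pose out of reach is approached as far as the arm can. A call is refused whole if a number of a shift passes 50 or a number of a turn 0.15, either way. A call with a gripper value outside its range is refused whole. The fingers move at their own pace and stop on an object; "newtons" is the grip in N (left out, the last holds). Time passes only in rows, so rows that do not move let the fingers close. It gives the time, the measured TCP pose, the force, the opening and the grip force at its end, in the units of the state.
- arm.get_obs(): the state, without advancing time (a new reading comes with each control period).
- vision.capture(name): name is "scene" or "top"; returns a dict with "frame" (400x640x3 uint8, blue, green, red), "z_map" (400x640 float32, mm along the optical axis (not along the pixel's ray), 0 where there is no reading), "intrinsics" (3x3 intrinsics, pixels), "eye" and "attitude" of the camera in the world. Camera axes: x right, y down, z forward; pixel columns grow to the right and rows downward; lengths in mm; the calibration is good to about 2 mm. A picture is of the moment at which its call begins.
- arm.close_job(): hands the job in; it is judged then, once.
The state is a dict: "t": time; "joint_positions": joint angles; "dq": joint speeds; "joint_torque": joint torques, N m; "tool_pos": TCP position; "orientation": TCP orientation; "wrist_force": force on the tool from outside, world axes, zero at the start; "wrist_torque": the same for the moment, N m; "finger_gap": finger opening in mm; "gripper_force": force on a finger pad.
Only numpy, scipy, OpenCV 4.12 (cv2) and the standard library are available. Lean on these libraries where they do the work, as an engineer would, in place of code of your own. Each camera call takes 0.05 s, during which the arm holds its last target. There are 200 camera calls.

## Working session

There is one attempt and no reset: what is moved stays moved. The work goes in short steps, Python scripts to look and compute and a tool call to move; the robot and the scene stay as the last step left them, time stands still between calls to the robot, and variables do not carry over. Pictures are saved under pics/ and viewed, at most 10 in all, crops included, and the job is handed in when it is done.

Besides the shell and the picture viewer there is one more tool, called by a JSON object that holds its "fn" and its "kwargs". servo_tool: Moves the arm, as the interface text tells. Its arguments: {"type":"object","properties":{"plan":{"type":"string"},"newtons":{"type":"number"}},"required":["plan"]}

```bash
mkdir -p pics; cat > h.py <<'E'
import numpy as np, cv2
from scipy.spatial.transform import Rotation as R
from bench import arm, vision
def cap(n):
    c=vision.capture(n); K=np.array(c["intrinsics"]); z=c["z_map"]
    v,u=np.mgrid[:400,:640]
    A=np.array(c["attitude"],float)
    if A.shape==(4,): A=R.from_quat(A[[1,2,3,0]]).as_matrix()
    P=np.stack([(u-K[0,2])/K[0,0]*z,(v-K[1,2])/K[1,1]*z,z],-1)@A.T+np.array(c["eye"])
    P[z<=0]=np.nan
    return c,P
def st():
    o=arm.get_obs(); return o
E
python3 - <<'E'
from h import *
o=st(); print(o)
ims=[]
for n in("scene","top"):
    c,P=cap(n); print(n,c["eye"],c["attitude"],c["intrinsics"])
    cv2.imwrite(f"pics/{n}0.png",c["frame"]); np.savez(f"{n}0.npz",P=P,f=c["frame"])
E
```

```text
{'t': 0.0, 'joint_positions': array([-1.14621662,  0.68995312, -0.19451173,  1.56635178,  0.15731769,
        0.90254089, -0.2150917 ]), 'dq': array([-2.50442936e-03, -4.48157345e-04,  7.78480026e-04,  2.51773871e-04,
        5.67522119e-04,  1.41149432e-03,  1.10786747e-05]), 'joint_torque': array([-2.62932499e-04, -5.39611995e+01, -1.26596075e+00, -1.58541816e+01,
        9.22887266e-03,  9.57525917e-03,  2.41923601e-06]), 'tool_pos': array([237.87198219, 577.24800607, 230.50121761]), 'orientation': array([-1.01418400e-04,  1.94098430e-01,  9.80981618e-01, -9.24157116e-04]), 'wrist_force': array([-0.52378986,  0.15358841,  0.03121093]), 'wrist_torque': array([-0.00420791,  0.02971796,  0.0256203 ]), 'gripper_force': 0.0, 'finger_gap': 85.39172795863438}
scene [962.34032774 581.58957697 849.73624674] [-0.11762849  0.34505324  0.87736831 -0.31197219] [[405.85829902   0.         318.45996284]
 [  0.         405.85829902 196.86232196]
 [  0.           0.           1.        ]]
top [ 488.77845576  145.09653315 1295.50707381] [-0.02266308  0.70816259 -0.7053979   0.0201479 ] [[397.12763152   0.         316.6824468 ]
 [  0.         397.12763152 206.68264303]
 [  0.           0.           1.        ]]
```

View pics/scene0.png

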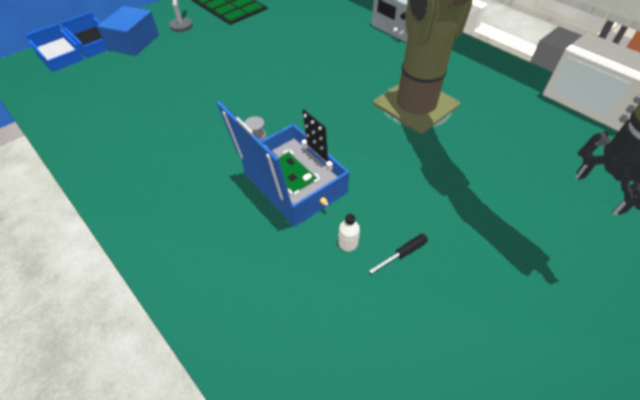

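View pics/top0.png

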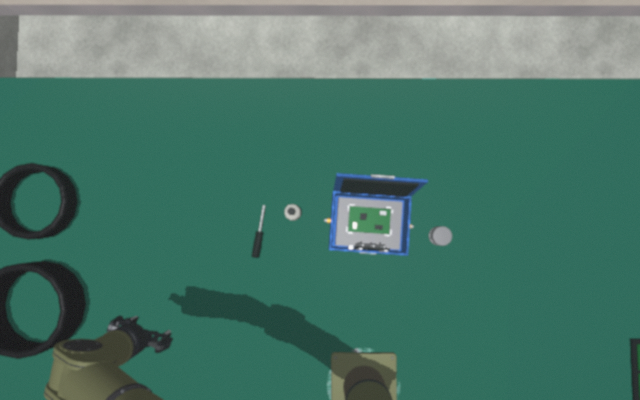

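The scene view shows the open blue cover (tall plate, around 250,155) and the black plate (315,135). The box is at about (370,222) in the top view, with the bottle at (292,212), the spool at (440,236) and the screwdriver at (260,230).

```bash
python3 - <<'E'
from h import *
D={n:np.load(n+"0.npz") for n in("scene","top")}
def pts(n,lo,hi,mask):
    P=D[n]["P"];f=D[n]["f"];hsv=cv2.cvtColor(f,cv2.COLOR_BGR2HSV)
    m=mask(hsv)&(P[...,2]>lo)&(P[...,2]<hi)&(P[...,0]>350)&(P[...,0]<900)&(abs(P[...,1])<350)
    return P[m]
blue=lambda h:(h[...,0]>100)&(h[...,0]<125)&(h[...,1]>120)
for n in D:
    p=pts(n,78,91,blue); r=cv2.minAreaRect(p[:,:2].astype(np.float32)); print(n,"rim",len(p),r,np.median(p[:,2]),p.min(0),p.max(0))
    print(cv2.boxPoints(r).round())
    q=pts(n,110,300,lambda h:h[...,0]>=0)
    print(n,"tall",len(q),q.min(0),q.max(0))
    q=pts(n,110,300,blue)
    if len(q)>20:
        c=q.mean(0);s=np.linalg.svd(q-c);print("cover",len(q),c,s[2][2],s[1][2]/len(q)**.5,q.min(0),q.max(0))
    q=pts(n,95,300,lambda h:h[...,2]<70); q=q[q[:,0]<620]
    if len(q)>20:
        c=q.mean(0);s=np.linalg.svd(q-c);print("flap",len(q),c,s[2][2],s[1][2]/len(q)**.5,q.min(0),q.max(0))
# walls by ray casting in top view: bottle, spool
P=D["top"]["P"]
for nm,(u,v) in dict(bottle=(292,212),spool=(440,236),nl=(331,252),nr=(408,255),fl=(332,193),fr=(411,197),capL=(336,176),capR=(426,181),lip=(382,177)).items(): print(nm,P[v,u].round(1))
E
python3 -c "
import cv2
a=cv2.imread('pics/scene0.png')[80:240,190:390];b=cv2.imread('pics/top0.png')[160:280,280:480]
f=lambda i:cv2.resize(i,None,fx=3,fy=3,interpolation=2)[:300]
cv2.imwrite('pics/c0.png',cv2.vconcat([cv2.resize(a,(375,300)),cv2.resize(b,(375,225))]))
cv2.imwrite('pics/c1.png',cv2.resize(b,(800,480),interpolation=2))"
```

```text
scene rim 413 ((518.3682250976562, -11.244346618652344), (243.18075561523438, 188.9677276611328), 86.03788757324219) 83.22257898841963 [ 417.92718649 -132.23022096   78.02998869] [620.0262653  114.28809033  90.97080873]
[[ 416. -126.]
 [ 604. -139.]
 [ 621.  104.]
 [ 433.  117.]]
scene tall 2615 [ 436.06583379 -139.45057257  110.05064891] [640.69444024 238.01089311 277.29337944]
cover 1479 [6.26062742e+02 4.18608529e-01 2.02305699e+02] [ 0.99157692 -0.06576507 -0.11158031] 4.896668994065727 [ 436.71346201 -139.45057257  110.07037932] [640.69444024 101.80194547 266.05377414]
flap 481 [456.37028807  29.19617326 141.03542593] [-0.91146621  0.40994898  0.03422242] 8.756005579425665 [434.6809617  -48.22817731  95.22446455] [561.18866088 239.00720123 193.62022187]
top rim 457 ((514.5797119140625, -13.092056274414062), (240.70924377441406, 180.69024658203125), 85.91804504394531) 84.94955640816602 [ 419.18563391 -136.32382762   78.03889943] [613.21915909 111.77569304  90.34501299]
[[ 416. -127.]
 [ 596. -140.]
 [ 613.  101.]
 [ 433.  113.]]
top tall 1710 [ 429.80795005 -139.09108801  110.01728133] [640.37153144 237.99147956 281.78502623]
cover 445 [624.58586812 -12.49117386 238.53973045] [-0.98712973  0.06643324  0.14546997] 2.1813391596463263 [ 595.60925431 -139.09108801  110.44737996] [640.37153144  98.68599836 269.45681405]
flap 825 [607.78496932 -25.60309417 185.54559328] [-0.9847333   0.05765668  0.16424381] 18.335440522460495 [ 436.31166781 -118.15646661  105.26222715] [619.91295137  79.3342182  254.17830656]
bottle [544.5 223.2 108.9]
spool [ 473.9 -237.5   45.2]
nl [420.4 103.    4.6]
nr [ 4.115e+02 -1.469e+02 -4.000e-01]
fl [609.1 101.1  34.8]
fr [ 600.1 -158.2    0.9]
capL [633.1  98.3 254.8]
capR [ 619.5 -136.2  264. ]
lip [628.5 -20.  272.6]
```

View pics/c1.png

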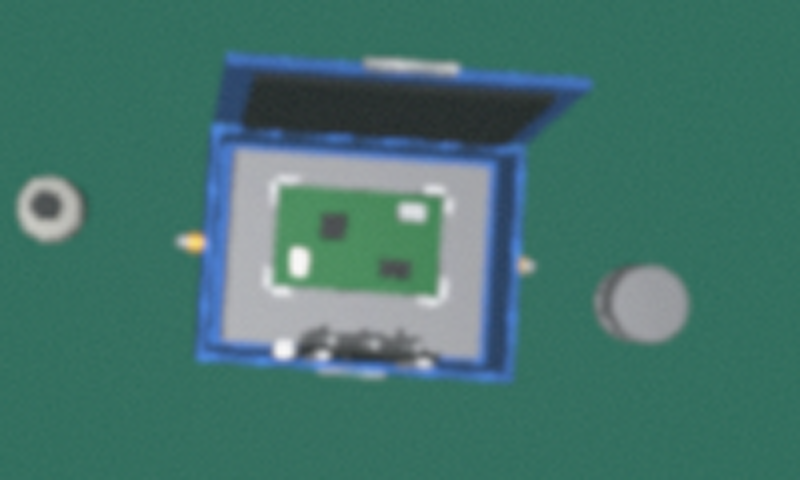

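The corner rectangle measures 241 x 181 at z 85, which matches the rim. The box centre is about (514.5, -13), yaw -0.07 rad. The cover stands at about 1.7 rad and the plate at about 1.57.

{"fn": "servo_tool", "kwargs": {"plan": "0 0 0 0 0 -0.107 0; 0 0 0 0 0 -0.107 0; 0 0 0 0 0 -0.107 0; -24 -41 0 0 0 0 0; -24 -41 0 0 0 0 0; -24 -41 0 0 0 0 0; -24 -41 0 0 0 0 0; -24 -41 0 0 0 0 0", "newtons": 60}}

```text
t: 0.9
tool_pos: [344.0, 363.0, 231.1]
orientation: [-0.0, 0.035, 0.999, -0.0]
wrist_force: [1.3, 0.5, 0.9]
finger_gap: 0.0
gripper_force: 0.0
```

```bash
cat >> h.py <<'E'
def box():
    o=st(); p=o["tool_pos"]-np.array([514.5,-13,0]); a=-.07
    c,s=np.cos(a),np.sin(a); b=[c*p[0]+s*p[1],-s*p[0]+c*p[1],p[2]]
    q=o["orientation"]; M=R.from_quat(q[[1,2,3,0]]).as_matrix()
    Bx=R.from_euler('z',a).as_matrix().T@M
    print("t",round(o["t"],2),"box",np.round(b,1),"toolx",Bx[:,0].round(3),"toolz",Bx[:,2].round(3),"F",np.round(o["wrist_force"],1),"j",np.round(o["joint_positions"],2),"gap",round(o["finger_gap"],1))
E
python3 -c "from h import *;box()"
```

```text
t 0.9 box [-196.4  363.2  231.1] toolx [-1.    -0.001  0.   ] toolz [-0.    -0.001 -1.   ] F [1.3 0.5 0.9] j [-0.7   0.54 -0.32  1.93  0.25  0.71  0.33] gap 0.0
```

{"fn": "servo_tool", "kwargs": {"plan": "-23 -44 0 0 0 0 0; -23 -44 0 0 0 0 0; -23 -44 0 0 0 0 0; -23 -44 0 0 0 0 0; 5 -46 0 0 0 0 0; 5 -46 0 0 0 0 0; 5 -46 0 0 0 0 0; 5 -46 0 0 0 0 0"}}

```text
t: 1.7
tool_pos: [389.5, -0.9, 231.2]
orientation: [-0.0, 0.035, 0.999, -0.0]
wrist_force: [1.1, -0.6, 1.1]
finger_gap: 0.2
gripper_force: 0.0
```

```bash
python3 -c "from h import *;box()"
```

```text
t 1.7 box [-125.5    3.4  231.2] toolx [-1. -0.  0.] toolz [-0. -0. -1.] F [ 1.1 -0.6  1.1] j [ 0.15  0.41 -0.37  2.22  0.28  0.55  1.06] gap 0.2
```

{"fn": "servo_tool", "kwargs": {"plan": "0 -3 22 0 0 0 0; 0 0 22 0 0 0 0; 0 0 21 0 0 0 0; -12 0 0 0 0 0 0; -15 0 0 0 0 0 0; -15 0 0 0 0 0 0; -15 0 2 0 0 0 0; -15 0 4 0 0 0 0"}}

```text
t: 2.5
tool_pos: [461.6, -7.2, 160.0]
orientation: [-0.001, 0.035, 0.999, -0.0]
wrist_force: [-1.5, 0.2, -0.1]
finger_gap: -0.0
gripper_force: 0.6
```

```bash
python3 - <<'E'
from h import *
box()
c,P=cap("scene");cv2.imwrite("pics/s1.png",cv2.resize(c["frame"][60:260,160:420],(780,600),interpolation=2))
E
```

```text
t 2.5 box [-53.2   2.1 160. ] toolx [-1.    -0.     0.002] toolz [-0.002 -0.    -1.   ] F [-1.5  0.2 -0.1] j [ 0.1   0.62 -0.29  2.11  0.38  0.46  1.02] gap -0.0
```

View pics/s1.png

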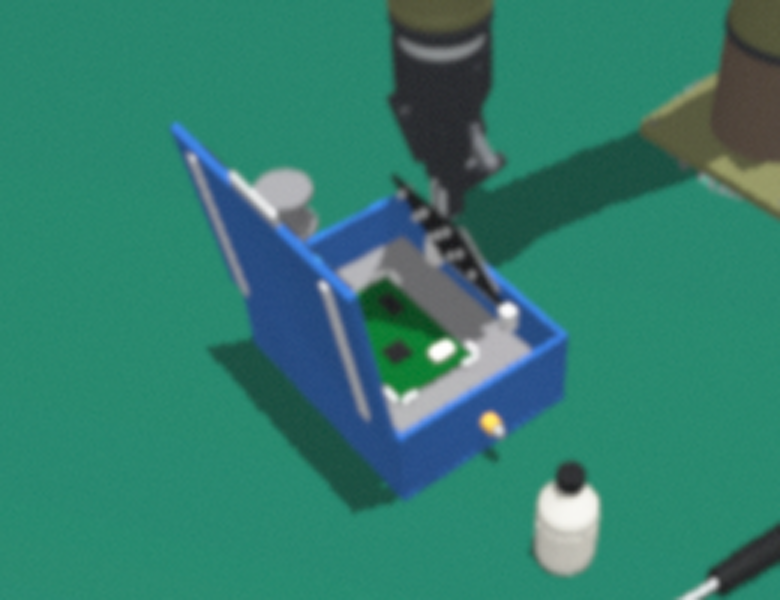

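The black plate (around 450,240 in the crop) leans over under the fingers, so I follow the arc.

{"fn": "servo_tool", "kwargs": {"plan": "-10 0 4 0 0 0 0; -12 0 8 0 0 0 0; -12 0 9 0 0 0 0; -9 0 10 0 0 0 0; -9 0 11 0 0 0 0; -7 0 13 0 0 0 0; -5 0 13 0 0 0 0; -3 0 10 0 0 0 0"}}

```text
t: 3.35
tool_pos: [528.7, -11.8, 80.8]
orientation: [-0.0, 0.035, 0.999, -0.0]
wrist_force: [-1.3, 0.8, 1.0]
finger_gap: -0.0
gripper_force: 0.5
```

```bash
python3 -c "from h import *;box()"
```

```text
t 3.35 box [14.1  2.2 80.8] toolx [-1.    -0.     0.001] toolz [-0.001 -0.    -1.   ] F [-1.3  0.8  1. ] j [ 0.08  0.81 -0.23  1.97  0.43  0.41  1.01] gap -0.0
```

{"fn": "servo_tool", "kwargs": {"plan": "-4 0 4 0 0 0 0; -4 0 4 0 0 0 0; -2 0 3 0 0 0 0; 0 0 2 0 0 0 0; 0 0 1 0 0 0 0; 0 0 1 0 0 0 0; 0 0 0 0 0 0 0"}}

```text
t: 4.05
tool_pos: [539.2, -12.4, 68.0]
orientation: [0.001, 0.035, 0.999, 0.0]
wrist_force: [0.1, -0.0, 4.9]
finger_gap: -0.1
gripper_force: 2.0
```

{"fn": "servo_tool", "kwargs": {"plan": "0 0 2 0 0 0 0; 0 0 2 0 0 0 0; 0 0 2 0 0 0 0; 0 0 0 0 0 0 0; 0 0 0 0 0 0 0"}}

```text
t: 4.55
tool_pos: [539.3, -12.4, 66.8]
orientation: [0.002, 0.035, 0.999, -0.001]
wrist_force: [-9.9, 1.0, 50.0]
finger_gap: 0.1
gripper_force: 25.4
```

{"fn": "servo_tool", "kwargs": {"plan": "0 0 -15 0 0 0 0; 10 0 -35 0 0 0 0; 0 0 -45 0 0 0 0; 0 0 -45 0 0 0 0; 0 0 -45 0 0 0 0; 0 0 -45 0 0 0 0; 0 0 -30 0 0 0 0"}}

```text
t: 5.25
tool_pos: [529.1, -11.6, 324.7]
orientation: [0.002, 0.035, 0.999, 0.0]
wrist_force: [1.2, 0.5, 0.1]
finger_gap: 0.3
gripper_force: 0.0
```

```bash
python3 - <<'E'
from h import *
box()
c,P=cap("scene")
cv2.imwrite("pics/s2.png",cv2.resize(c["frame"][60:260,160:420],(780,600),interpolation=2))
def b(P):
    p=P-np.array([514.5,-13,0]);a=-.07;c,s=np.cos(a),np.sin(a)
    return np.stack([c*p[...,0]+s*p[...,1],-s*p[...,0]+c*p[...,1],p[...,2]],-1)
B=b(P)
m=(abs(B[...,0]+10)<60)&(abs(B[...,1])<42)&(B[...,2]>55)&(B[...,2]<110)
print("flap z",m.sum(),np.percentile(B[m][:,2],[5,25,50,75,95]), np.polyfit(B[m][:,0],B[m][:,2],1))
m=(B[...,0]>92)&(B[...,0]<150)&(abs(B[...,1])<118)&(B[...,2]>120)&(B[...,2]<285)
print("cover",m.sum(),np.polyfit(B[m][:,2],B[m][:,0],1),B[m].max(0))
E
```

```text
t 5.25 box [ 14.5   2.4 324.7] toolx [-1.    -0.    -0.004] toolz [ 0.004  0.    -1.   ] F [1.2 0.5 0.1] j [ 0.21  0.47 -0.43  1.72  0.23  1.    1.2 ] gap 0.3
flap z 887 [65.25432273 66.80668649 67.82484086 69.42387631 72.2950447 ] [7.03128653e-05 6.81933984e+01]
cover 1793 [ 0.10221898 90.13656385] [119.87390382 117.99289197 276.57126757]
```

View pics/s2.png

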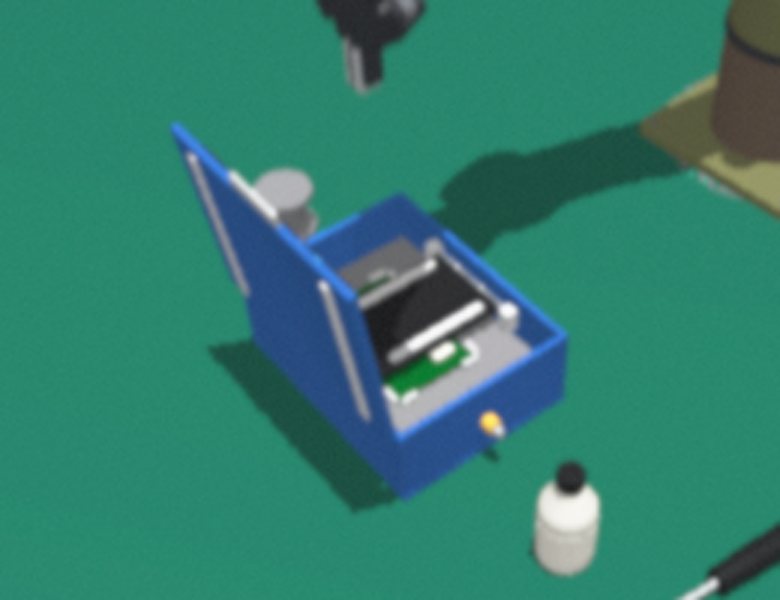

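The plate lies flat, with its top at z 68.2 and slope 0. Next I go over the cover and down behind it.

{"fn": "servo_tool", "kwargs": {"plan": "-39 -2 0 0 0 0 0; -39 0 0 0 0 0 0; -39 0 0 0 0 0 0; -39 0 0 0 0 0 0; 0 0 0 0 0 0 0; 0 0 30 0 0 0 0; 0 0 30 0 0 0 0; 0 0 25 0 0 0 0"}}

```text
t: 6.1
tool_pos: [682.3, -24.7, 234.5]
orientation: [-0.001, 0.035, 0.999, -0.0]
wrist_force: [0.3, -0.3, 0.0]
finger_gap: -0.1
gripper_force: 0.0
```

```bash
python3 -c "from h import *;box()"
```

```text
t 6.1 box [1.682e+02 1.000e-01 2.345e+02] toolx [-1.    -0.001  0.003] toolz [-0.003 -0.    -1.   ] F [ 0.3 -0.3  0. ] j [ 0.15  0.79 -0.37  1.36  0.3   1.06  1.23] gap -0.1
```

{"fn": "servo_tool", "kwargs": {"plan": "15 0 0 0 0 0 0; 13 0 0 0 0 0 0; 13 0 -1 0 0 0 0; 13 0 -1 0 0 0 0; 13 0 0 0 0 0 0; 13 0 0 0 0 0 0; 13 0 1 0 0 0 0; 13 0 3 0 0 0 0"}}

```text
t: 6.9
tool_pos: [578.4, -17.4, 235.0]
orientation: [0.002, 0.035, 0.999, -0.0]
wrist_force: [2.9, -0.6, 2.1]
finger_gap: 0.1
gripper_force: 1.5
```

```bash
python3 -c "from h import *;box()"
```

```text
t 6.9 box [ 64.   0. 235.] toolx [-1.    -0.    -0.003] toolz [ 0.003  0.    -1.   ] F [ 2.9 -0.6  2.1] j [ 0.18  0.64 -0.39  1.7   0.3   0.86  1.16] gap 0.1
```

Contact at about 3 N. Following the arc: (32,224), (-1,201), (-27,170).

{"fn": "servo_tool", "kwargs": {"plan": "11 0 4 0 0 0 0; 11 0 4 0 0 0 0; 11 0 5 0 0 0 0; 11 0 7 0 0 0 0; 11 0 8 0 0 0 0; 10 0 8 0 0 0 0; 9 0 10 0 0 0 0; 9 0 11 0 0 0 0"}}

```text
t: 7.7
tool_pos: [494.6, -11.5, 177.7]
orientation: [0.001, 0.035, 0.999, 0.0]
wrist_force: [0.1, -0.2, 2.9]
finger_gap: -0.1
gripper_force: 1.1
```

```bash
python3 -c "from h import *;box()"
```

```text
t 7.7 box [-2.000e+01  1.000e-01  1.777e+02] toolx [-1.    -0.    -0.001] toolz [ 0.001  0.    -1.   ] F [ 0.1 -0.2  2.9] j [ 0.15  0.62 -0.34  2.    0.37  0.58  1.05] gap -0.1
```

{"fn": "servo_tool", "kwargs": {"plan": "7 0 9 0 0 0 0; 6 0 11 0 0 0 0; 6 0 12 0 0 0 0; 5 0 12 0 0 0 0; 4 0 12 0 0 0 0; 3 0 10 0 0 0 0; 1 0 7 0 0 0 0; 0 0 4 0 0 0 0"}}

```text
t: 8.5
tool_pos: [462.5, -9.1, 100.1]
orientation: [-0.001, 0.035, 0.999, -0.0]
wrist_force: [-2.0, 0.5, 2.1]
finger_gap: -0.3
gripper_force: 0.9
```

```bash
python3 -c "from h import *;box()"
```

```text
t 8.5 box [-52.2   0.2 100.1] toolx [-1.    -0.001  0.001] toolz [-0.001 -0.    -1.   ] F [-2.   0.5  2.1] j [ 0.05  0.73 -0.2   2.16  0.47  0.3   0.94] gap -0.3
```

{"fn": "servo_tool", "kwargs": {"plan": "0 0 3 0 0 0 0; 0 0 3 0 0 0 0; 0 0 2 0 0 0 0; 0 0 2 0 0 0 0; 0 0 1 0 0 0 0; 0 0 1 0 0 0 0; 0 0 0 0 0 0 0"}}

```text
t: 9.2
tool_pos: [463.0, -9.3, 92.9]
orientation: [0.001, 0.035, 0.999, -0.001]
wrist_force: [-11.9, 1.6, 61.9]
finger_gap: 0.1
gripper_force: 30.9
```

Shut against the stop at 62 N. Retreating upward, then a check.

{"fn": "servo_tool", "kwargs": {"plan": "0 0 -10 0 0 0 0; 0 0 -30 0 0 0 0; 0 0 -45 0 0 0 0; 0 0 -45 0 0 0 0; 0 0 -30 0 0 0 0; 0 0 0 0 0 0 0; 0 0 0 0 0 0 0"}}

```text
t: 9.9
tool_pos: [464.0, -9.6, 248.7]
orientation: [0.001, 0.035, 0.999, -0.0]
wrist_force: [-0.9, -0.4, 0.1]
finger_gap: 0.3
gripper_force: 0.0
```

```bash
python3 - <<'E'
from h import *
box()
c,P=cap("scene")
cv2.imwrite("pics/s3.png",cv2.resize(c["frame"][60:260,160:420],(780,600),interpolation=2))
p=P-np.array([514.5,-13,0]);a=-.07;k,s=np.cos(a),np.sin(a)
B=np.stack([k*p[...,0]+s*p[...,1],-s*p[...,0]+k*p[...,1],p[...,2]],-1)
m=(abs(B[...,0])<80)&(abs(B[...,1])<60)&(B[...,2]>60)&(B[...,2]<125)
print(m.sum(),np.median(B[m][:,2]),np.polyfit(B[m][:,0],B[m][:,2],1))
E
```

```text
t 9.9 box [-5.060e+01 -2.000e-01  2.487e+02] toolx [-1.     0.001 -0.002] toolz [ 0.002 -0.    -1.   ] F [-0.9 -0.4  0.1] j [ 0.21  0.48 -0.43  2.    0.29  0.72  1.1 ] gap 0.3
2039 92.99718362098793 [-7.69143194e-04  9.29537979e+01]
```

View pics/s3.png

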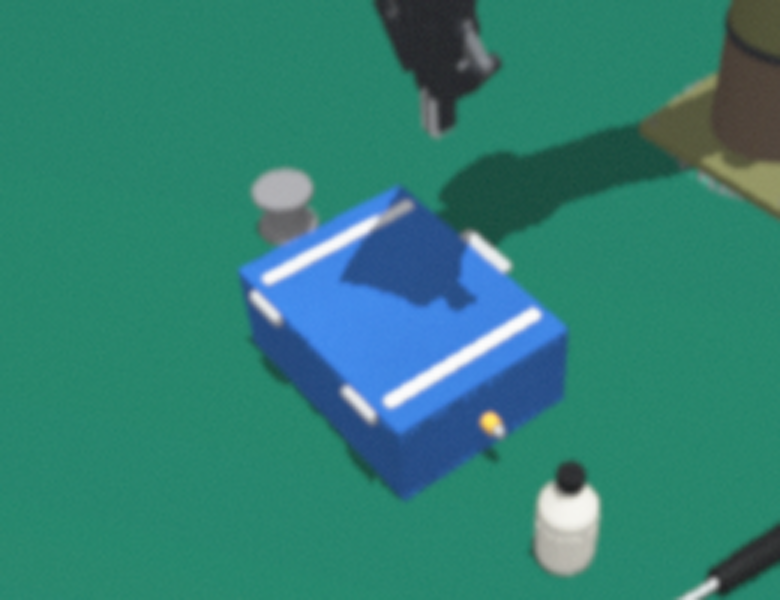

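The cover lies flat at z 93, slope 0. The bottle (565,520) and spool (283,200) have not moved, and the gripper is clear of everything.

```bash
python3 -c "from bench import arm;print(arm.close_job())"
```

```text
the job is handed in; nothing more can be done
None
```

The job is handed in at about 10 s: the hold-down plate measured flat at z 68, then the cover was pushed shut and measured flat at z 93; the bottle and spool are where they were, the arm never went near the screwdriver, and nothing was gripped.

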